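Close a transfer port with its grooved plug and two cam arms

TASK

Close the transfer port: set the red-knobbed grooved plug upright into the open coupler until it sits fully home, then swing the two brass cam arms down together, neither of them ever more than 45 degrees ahead of the other, until both lie flat against the coupler's sides. Leave the dropper bottle, the petri dish and the blue slide box where they stand.

Things in the scene. Friction and masses are not known exactly. Their poses are not given: they have to be found in the camera images.
- coupler: Aluminium coupler, fixed upright on a 90x90x10 mm grey foot; origin: centre of the foot's underside, z up. Its cup is 46 mm wide outside, flaring to 52 at the rim, which is 113 mm above the worktop; the column below is 34 to 44 mm thick. Cam arms are hinged at its +y (left) and -y (right) sides: hinge axes along its x, at y = +26 and -26 mm, 105 mm above the worktop.
- seat (a point): Centre of the flat floor of the coupler's bore, 88.5 mm above the worktop, axes as the coupler's; the plug's underside rests here when fully home (its knob then stands 116.5 to 132.5 mm above the worktop). The bore is 38 mm wide, flaring to 44 at the rim.
- plug: Loose steel plug, 44 mm high, standing upright; origin: centre of its underside, z up. From below: flange 34 mm wide, 8 high, chamfered; groove 25 wide, 14 high; collar 34 wide, 6 high; round red knob 26 wide, 16 high (28 to 44 mm up) to grip it by. 0.08 to 0.16 kg. Its yaw does not matter. It starts to the left or right of the coupler.
- cam_left (a joint): Angle (rad) of the brass arm on the coupler's +y side: 0 = hanging straight down against the coupler (locked, end stop), 1.57 = level, more = raised (starts at 1.95 to 2.35). 60 mm long from the hinge, 14 wide, 6 thick; the two locked arms are 64 mm across. The stiff hinge (0.07 N m) stays where left. A lobe at the hinge enters the plug's groove; a plug not home blocks it.
- cam_right (a joint): The same for the mirrored cam arm on the coupler's -y side: 0 = hanging down flat against the coupler, locked; 1.57 = level; grows upward.
- cam_left_tip (a point): Middle of the left cam arm's round end, 58 mm from its hinge.
- cam_right_tip (a point): Middle of the right cam arm's round end, 58 mm from its hinge.
- dropper_bottle: Amber dropper bottle, 34 mm wide, 102 mm high, a bystander; origin at the centre of its underside.
- petri: Clear petri dish, 58 mm wide, 14 mm high, a bystander; origin at the centre of its underside.
- slides: Blue slide box, 33x84x32 mm, a bystander; origin at the centre of its underside.
Mind the look-alikes: they are no part of the job. There is more than one size of the coupler; the one meant has the size given above.

How it is judged (in metres and radians):
On the way:
1. the plug sits home in the coupler while neither arm is locked yet (horizontal distance between plug and seat below 0.004 m and z of plug in the frame of seat below 0.003 m and angle between plug's own z axis and vertical below 0.08 rad and value of joint each of cam_left, cam_right above 0.3 rad), for 0.2 s.
At the end, for the whole second after the job is handed in: The plug stands upright (within 0.08 rad) on the coupler's seat, within 4 mm of its centre and less than 3 mm above it, at rest; both cam arms hang down against the coupler, within 0.15 rad of their end stops; nothing is touched by the robot (horizontal distance between plug and seat below 0.004 m and z of plug in the frame of seat below 0.003 m and angle between plug's own z axis and vertical below 0.08 rad and value of joint each of cam_left, cam_right below 0.15 rad and linear speed of plug below 0.02 m/s).
It fails at once if one cam arm runs more than 45 degrees ahead of the other ((value of joint cam_left below 0.15 rad and value of joint cam_right above 0.94 rad) or (value of joint cam_right below 0.15 rad and value of joint cam_left above 0.94 rad) or (value of joint cam_left below 0.4 rad and value of joint cam_right above 1.19 rad) or (value of joint cam_right below 0.4 rad and value of joint cam_left above 1.19 rad) or (value of joint cam_left below 0.65 rad and value of joint cam_right above 1.44 rad) or (value of joint cam_right below 0.65 rad and value of joint cam_left above 1.44 rad) or (value of joint cam_left below 0.9 rad and value of joint cam_right above 1.69 rad) or (value of joint cam_right below 0.9 rad and value of joint cam_left above 1.69 rad) or (value of joint cam_left below 1.15 rad and value of joint cam_right above 1.94 rad) or (value of joint cam_right below 1.15 rad and value of joint cam_left above 1.94 rad) or (value of joint cam_left below 1.4 rad and value of joint cam_right above 2.19 rad) or (value of joint cam_right below 1.4 rad and value of joint cam_left above 2.19 rad)).
It fails at once if a bystander (dropper bottle, petri dish, slide box) is moved by more than 20 mm (distance of any of dropper_bottle, petri, slides from where it was at the start of the episode above 0.02 m).
It also fails if it takes over 48 s, if anything falls off the work surface, if the arm or the gripper's body presses on something with over 40 N, if the wrist force passes 120 N, or if a joint passes its speed limit or range.

ROBOT

A 6-joint arm with a two-finger parallel gripper is mounted at the origin on a cart in front of the work surface, level with it; the furniture and walls round the work are solid. World frame = base frame: x ahead of the robot, y to its left, z up, the work surface at z = 0. Lengths are in mm, angles in rad, forces in N, time in s.
With the tool pointing down it reaches from about 350 to 775 mm from the base axis. Payload 7.3 kg.
Tool frame: the origin (TCP) lies midway between the tips of the shut fingers; the grasp point (between the pads) lies 19 mm behind it; z points along the fingers, y is the line along which they close (so a half turn about z gives the same grasp; the last joint's range is limited). The gripper opens to 92 mm and grips with 3 to 60 N. Pads are 19 mm wide; open, the fingers measure 130 mm over their backs; the gripper's body (75 mm by 190 mm) begins 47 mm behind the grasp point.
Start: joints at [1.108, 0.342, 1.524, -0, 1.275, -0.146], TCP at [163.537, 498.899, 226.741] pointing down, gripper open.
Joint ranges: [-2.53, 2.53], [-0.77, 2.02], [0.04, 2.7], [-1, 4.14], [0.28, 2.66], [-3.11, 3.11]. Speed limits (rad/s): [2.57, 2.57, 3.14, 3.14, 3.14, 3.14].

INTERFACE

Orientations are given as [roll, pitch, yaw] about the fixed x, y, z axes, in that order (R = Rz(yaw) Ry(pitch) Rx(roll)).
In Python, from plant import * gives the robot as it stands.
- The arm moves only by the tool step_arm, never from a script. Its argument "deltas" is one flat list of numbers, 5 for each row, row after row: the shift along the world's x, y, z in mm, then the turn about the world's z in degrees, then the finger opening in mm, from 0 to 91.8. In form: [tx, ty, tz, turn, gripper, tx, ty, tz, turn, gripper, ...]. A call has exactly 10 rows; each row shifts and turns the commanded pose from where the row before left it; what a row does not reach is not made up. A row lasts 1/8 s, in which the tool goes at most 62.5 mm and 10.7 degrees, less where a joint would pass 70% of its speed; a pose out of reach is approached as far as the arm can. A call is refused whole if a number of a shift passes 62.5 or a number of a turn 10.7, either way. A call with a gripper value outside its range is refused whole. The fingers move at their own pace and stop on an object; the grip force is fixed at half the most. Time passes only in rows, so rows that do not move let the fingers close, or fill a call up. It gives the time, the measured TCP pose, the force, the opening and the grip force at its end, in the units of the state.
- get_obs(): the state, without advancing time (a new reading comes with each control period).
- capture(name): name is "side" or "top" or "wrist"; returns the picture (420x560x3 uint8, red, green, blue); there is no depth.
- camera_params(name): a dict with "mtx" (3x3 intrinsics, pixels), "rvec" (rotation vector, rad) and "tvec" (3), from world to camera coordinates, as OpenCV has them. Camera axes: x right, y down, z forward; pixel columns grow to the right and rows downward; lengths in mm; the calibration is good to about 2 mm. A picture is of the moment at which its call begins: read the wrist's pose just before it. camera_params takes no time and is no camera call; for the wrist camera it gives the pose at the moment of the call.
- close_job(): hands the job in; it is judged then, once.
The state is a dict: "time": time; "joint_positions": joint angles; "dq": joint speeds; "tau": joint torques, N m; "tool_pos": TCP position; "tcp_rot": TCP orientation; "contact_force": force on the tool from outside, world axes, zero at the start; "moment": the same for the moment, N m; "grip_width": finger opening in mm; "finger_force": force on a finger pad.
Only numpy, scipy, OpenCV 4.12 (cv2) and the standard library are available. Lean on these libraries where they do the work, as an engineer would, in place of code of your own. Each camera call takes 0.05 s, during which the arm holds its last target. There are 200 camera calls.

## Working session

There is one attempt and no reset: what is moved stays moved. The work goes in short steps, Python scripts to look and compute and a tool call to move; the robot and the scene stay as the last step left them, time stands still between calls to the robot, and variables do not carry over. Pictures are saved under pics/ and viewed, at most 13 in all, crops included, and the job is handed in when it is done.

Besides the shell and the picture viewer there is one more tool, called after "Request:" in YAML: its name, and indented under it one key for each argument. step_arm: Moves the arm, as the interface text tells. Its arguments: {"type":"object","properties":{"deltas":{"type":"array","items":{"type":"number"}}},"required":["deltas"]}

```bash
mkdir -p pics; cat > h.py <<'E'
from plant import *
import numpy as np, cv2
def save(cam,name,crop=None,s=1):
    im=capture(cam)[:,:,::-1]
    cv2.imwrite(f'pics/{name}_raw.png',im)
    if crop: x0,y0,x1,y1=crop; im=im[y0:y1,x0:x1]
    cv2.imwrite(f'pics/{name}.png',cv2.resize(im,None,fx=s,fy=s,interpolation=cv2.INTER_CUBIC))
def P(cam):
    p=camera_params(cam); return np.array(p['mtx'],float),np.array(p['rvec'],float).reshape(3),np.array(p['tvec'],float).reshape(3)
def ray(cam,uv,par=None):
    K,r,t=par or P(cam); R=cv2.Rodrigues(r)[0]
    d=R.T@np.linalg.solve(K,[uv[0],uv[1],1.]); return -R.T@t,d
def atz(cam,uv,z,par=None):
    o,d=ray(cam,uv,par); return o+d*(z-o[2])/d[2]
def proj(cam,X,par=None):
    K,r,t=par or P(cam); return cv2.projectPoints(np.array(X,float).reshape(-1,1,3),r,t,K,None)[0].reshape(-1,2)
E
python3 - <<'E'
from h import *
a=capture('top')[:,:,::-1];b=capture('side')[:,:,::-1]
cv2.imwrite('pics/top0_raw.png',a);cv2.imwrite('pics/side0_raw.png',b)
cv2.imwrite('pics/top0.png',cv2.resize(a,(784,588)));cv2.imwrite('pics/side0.png',cv2.resize(b,(784,588)))
for c in('top','side'):
    o,_=ray(c,(0,0)); print(c,o.round(), P(c)[0].round(1).tolist())
print(get_obs())
E
```

```text
top [ 466.   23. 1188.] [[465.7, 0.0, 282.4], [0.0, 465.7, 214.4], [0.0, 0.0, 1.0]]
side [974. 529. 705.] [[395.4, 0.0, 278.8], [0.0, 395.4, 210.6], [0.0, 0.0, 1.0]]
{'time': 0.1, 'joint_positions': array([ 1.10800323e+00,  3.42664583e-01,  1.52491622e+00, -7.40674476e-06,
        1.27540263e+00, -1.46001218e-01]), 'dq': array([ 0.00106099, -0.002154  , -0.00368589,  0.00182929,  0.0029167 ,
        0.0001279 ]), 'tau': array([ 1.95729619e-03, -4.32000804e+01, -2.44696552e+01,  7.20707746e-02,
        5.26229327e-02, -3.37321057e-05]), 'tool_pos': array([163.3660578 , 498.55437181, 226.11031401]), 'tcp_rot': array([-3.14021564e+00, -1.95326930e-04,  2.82480280e+00]), 'contact_force': array([ 0.01614263, -0.69629798,  1.01310706]), 'moment': array([-0.00953439,  0.0321667 , -0.00074599]), 'finger_force': 0.0, 'grip_width': 91.83606645321802}
```

View pics/top0.png

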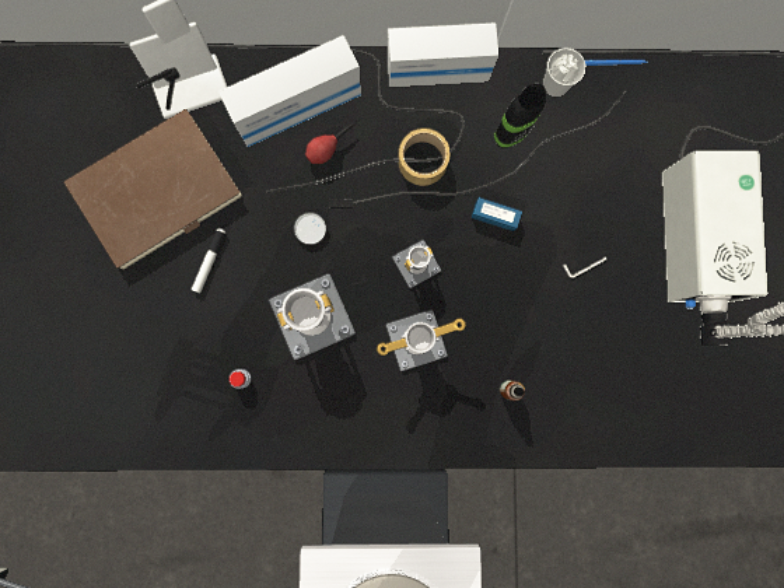

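View pics/side0.png

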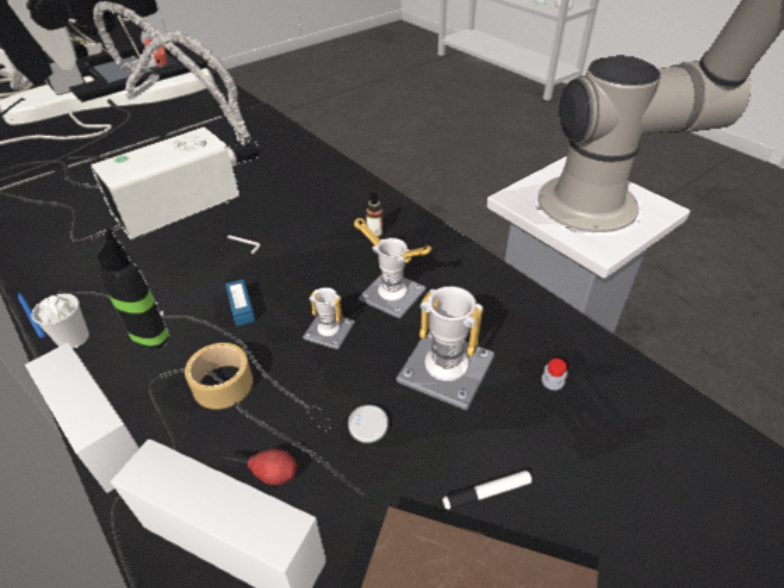

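Candidates (pixels in the top view):
- **Couplers:** small at (417,262) with its arms down, medium at (420,340) with its arms raised, large at (312,315) with its arms down.
- **Plug:** red-knobbed plug at (238,379). The red rubber bulb at (320,150) is not it.
- **Bystanders:** dropper bottle at (512,390), petri dish at (310,229), slide box at (497,213).

I choose the medium coupler and the plug at (238,379), and will check their sizes in a crop.

```bash
python3 - <<'E'
import cv2
a=cv2.imread('pics/top0_raw.png')[205:300,150:350];b=cv2.imread('pics/side0_raw.png')[140:290,240:420]
cv2.imwrite('pics/topc.png',cv2.resize(a,None,fx=4,fy=4,interpolation=cv2.INTER_CUBIC));cv2.imwrite('pics/sidec.png',cv2.resize(b,None,fx=4,fy=4,interpolation=cv2.INTER_CUBIC))
E
```

```text
(no output)
```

View pics/topc.png

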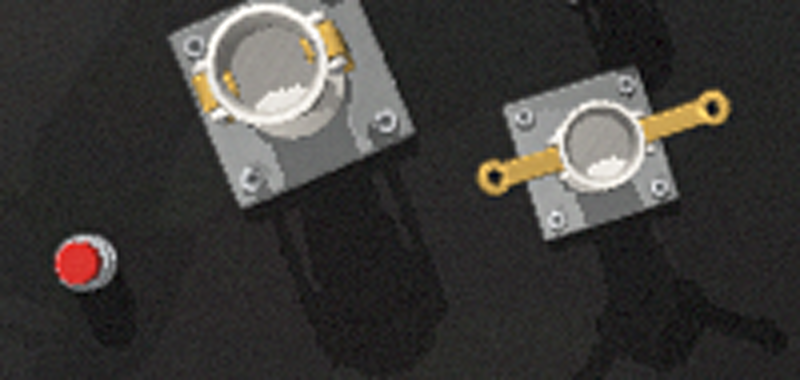

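View pics/sidec.png

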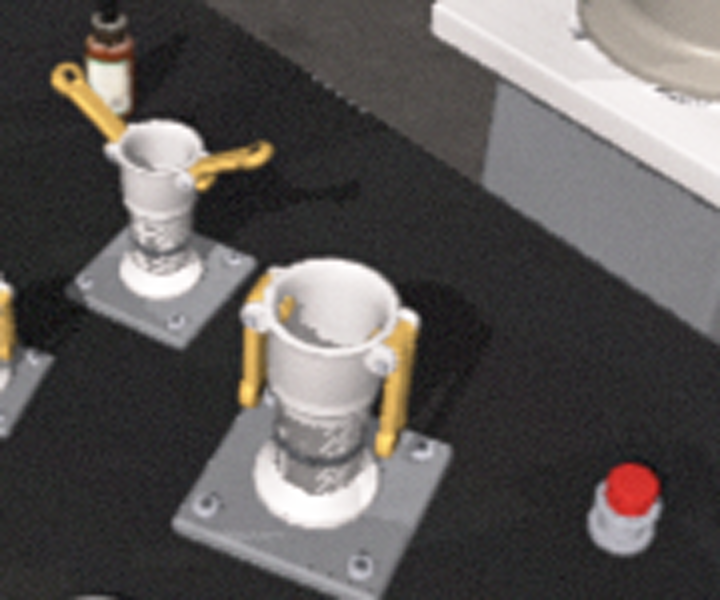

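The medium coupler's rim is at crop (601,145) and its foot corners are at (503,104), (636,67), (679,200) and (546,242). The arm tips are at (493,177) on the left and (712,107) on the right. The knob top is at (78,264). In the side crop the rim is at (161,146), the tips at (258,153) and (67,78), and the knob at (633,489).

```bash
python3 - <<'E'
from h import *
t=lambda u,v:(150+(u+.5)/4-.5,205+(v+.5)/4-.5)
s=lambda u,v:(240+(u+.5)/4-.5,140+(v+.5)/4-.5)
C=np.array([atz('top',t(*p),10) for p in[(503,104),(636,67),(679,200),(546,242)]])
print('foot',C.round(1).tolist(),'c',C.mean(0).round(1),'sides',np.linalg.norm(C-np.roll(C,-1,0),axis=1).round(1))
for i in range(4):
    d=C[(i+1)%4]-C[i]; print(np.degrees(np.arctan2(d[1],d[0])).round(1))
print('rim',atz('top',t(601,145),113).round(1),atz('side',s(161,146),113).round(1))
print('knob',atz('top',t(78,264),44).round(1),atz('side',s(633,489),44).round(1))
def tri(a,b):
    o1,d1=ray('top',a);o2,d2=ray('side',b)
    A=np.stack([d1,-d2],1);k=np.linalg.lstsq(A,o2-o1,rcond=None)[0]
    p,q=o1+k[0]*d1,o2+k[1]*d2
    return ((p+q)/2).round(1),np.linalg.norm(p-q).round(1)
print('L',tri(t(493,177),s(258,153)),'R',tri(t(712,107),s(67,78)))
for n,p in dict(bottle=(512,390),petri=(310,229),box=(497,213),smallc=(417,262),big=(303,310)).items(): print(n,atz('top',np.array(p)*560/784,50).round())
E
```

```text
foot [[546.5, 6.9, 10.0], [570.1, -77.7, 10.0], [485.9, -104.4, 10.0], [459.6, -20.3, 10.0]] c [515.5 -48.8  10. ] sides [87.8 88.4 88.1 91. ]
-74.3
-162.4
107.4
17.3
rim [515.8 -48.3 113. ] [516.2 -45.3 113. ]
knob [446.7 264.6  44. ] [453.4 271.7  44. ]
L (array([495.7,  15.2, 134.7]), np.float64(2.8)) R (array([ 536.3, -109.9,  135.9]), np.float64(0.2))
bottle [ 427. -213.   50.]
petri [710. 141.  50.]
box [ 741. -192.   50.]
smallc [652. -48.  50.]
big [566. 151.  50.]
```

Request:
step_arm:
  deltas: [15, -12, 0, -3, 91, 30, -25, 0, -6, 91, 34, -28, 0, -7, 91, 34, -28, 0, -7, 91, 34, -28, -5, -7, 91, 34, -28, -10, -7, 91, 34, -28, -15, -7, 91, 34, -28, -15, -6, 91, 25, -20, -15, -4, 91, 9, -8, 0, -0.5, 91]

```text
time: 1.35
tool_pos: [447.2, 263.5, 165.6]
tcp_rot: [-3.139, 0.001, 1.869]
contact_force: [0.2, 0.2, 0.9]
grip_width: 90.8
finger_force: 0.0
```

```bash
python3 - <<'E'
from h import *
o=get_obs(); print(o['time'],o['tool_pos'].round(1),o['tcp_rot'].round(3),o['joint_positions'].round(3))
par=P('wrist'); save('wrist','w1',None,1.4)
print('cam',ray('wrist',(0,0),par)[0].round(1)); np.save('w1par.npy',np.array([1]))
import pickle; pickle.dump(par,open('w1.pkl','wb'))
print(proj('wrist',[[447,266,44],[447,266,28],o['tool_pos']],par)*1.4)
E
```

```text
1.35 [447.2 263.5 165.6] [-3.139e+00  1.000e-03  1.869e+00] [ 0.385  0.391  1.631 -0.     1.123  0.087]
cam [425.5 332.5 323.3]
[[397.87645719 289.18406027]
 [397.80861376 283.83950082]
 [397.44587864 366.98201762]]
```

View pics/w1.png

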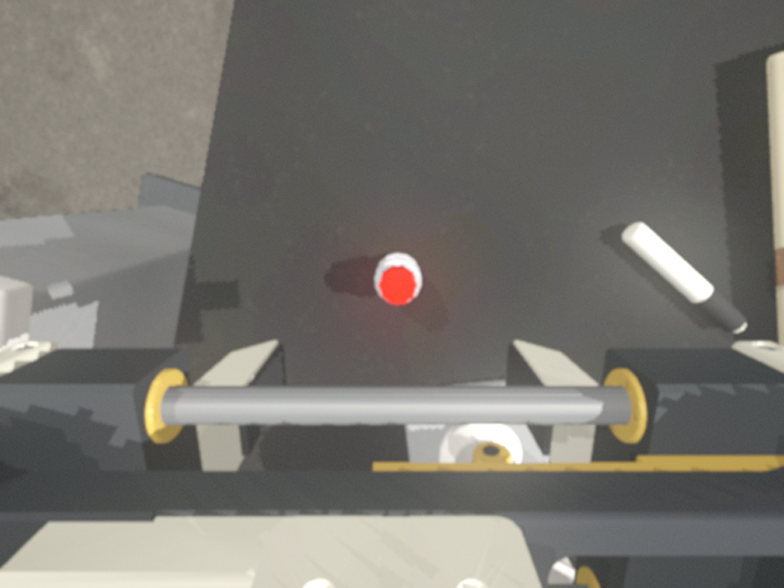

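The knob is at (398,285) in this view, about where predicted, with the collar below it. I'll refine the position by matching the red silhouette.

```bash
cat > knob.py <<'E'
from h import *
import pickle
from scipy.optimize import least_squares
im=cv2.imread('pics/w1_raw.png').astype(int); par=pickle.load(open('w1.pkl','rb'))
m=(im[:,:,2]>120)&(im[:,:,1]<80)&(im[:,:,0]<80); m[240:]=0; v,u=np.nonzero(m)
box=np.array([u.min()-.5,u.max()+.5,v.min()-.5,v.max()+.5]); print(box,m.sum())
a=np.linspace(0,6.28,60)
def f(p):
    q=np.concatenate([proj('wrist',np.c_[p[0]+13*np.cos(a),p[1]+13*np.sin(a),0*a+z],par) for z in(29,44)])
    return np.array([q[:,0].min(),q[:,0].max(),q[:,1].min(),q[:,1].max()])-box
r=least_squares(f,[447,266],diff_step=1e-4); print(r.x.round(1),r.fun.round(2))
E
python3 knob.py
```

```text
[271.5 295.5 190.5 217.5] 412
[446.1 266.7] [-1.47  1.47 -1.04  1.07]
```

Request:
step_arm:
  deltas: [-0.5, 0.8, -25, 0, 91, 0, 0, -40, 0, 70, 0, 0, -35, 0, 60, 0, 0, -20, 0, 50, 0, 0, -10, 0, 45, 0, 0, -5.5, 0, 45, 0, 0, 0, 0, 45, 0, 0, 0, 0, 20, 0, 0, 0, 0, 15, 0, 0, 0, 0, 15]

```text
time: 2.65
tool_pos: [446.4, 266.8, 31.7]
tcp_rot: [3.14, -0.0, 1.873]
contact_force: [-0.2, 0.3, 2.2]
grip_width: 25.0
finger_force: 30.0
```

```bash
python3 - <<'E'
from h import *
o=get_obs(); print(o['time'],o['tool_pos'].round(1),o['tcp_rot'].round(3),o['grip_width'],o['finger_force'],o['contact_force'].round(1))
E
```

```text
2.65 [446.4 266.8  31.7] [ 3.14  -0.     1.873] 25.022716045019273 29.988031089305878 [-0.2  0.3  2.2]
```

Request:
step_arm:
  deltas: [0, 0, 15, 0, 15, 0, 0, 35, 0, 15, 0, 0, 45, 0, 15, 0, 0, 45, 0, 15, 0, -10, 40, 0, 15, 5, -30, 18, 0, 15, 10, -45, 0, 0, 15, 10, -45, 0, 0, 15, 10, -45, 0, 0, 15, 10, -45, 0, 0, 15]

```text
time: 3.9
tool_pos: [490.9, 45.3, 230.2]
tcp_rot: [3.141, 0.0, 1.874]
contact_force: [0.7, 0.5, -0.8]
grip_width: 24.8
finger_force: 30.0
```

Request:
step_arm:
  deltas: [10, -40, 0, 0, 15, 8, -30, 0, 0, 15, 5, -15, -10, 0, 15, 2, -10, -20, 0, 15, 0, 0, -15, 0, 15, 0, 0, 0, 0, 15, 0, 0, 0, 0, 15, 0, 0, 0, 0, 15, 0, 0, 0, 0, 15, 0, 0, 0, 0, 15]

```text
time: 5.15
tool_pos: [516.1, -48.2, 184.5]
tcp_rot: [3.141, 0.0, 1.874]
contact_force: [-0.3, 0.1, -1.0]
grip_width: 25.0
finger_force: 30.0
```

```bash
python3 - <<'E'
from h import *
import pickle
o=get_obs(); print(o['time'],o['tool_pos'].round(1),o['tcp_rot'].round(3),o['grip_width'],o['contact_force'].round(1))
par=P('wrist'); pickle.dump(par,open('w2.pkl','wb')); w=capture('wrist')[:,:,::-1]; s=capture('side')[:,:,::-1]; t=capture('top')[:,:,::-1]
for n,i in zip('wst',(w,s,t)): cv2.imwrite(f'pics/{n}2_raw.png',i)
ws=cv2.resize(w[0:260,150:430],(400,371)); c=cv2.resize(s[120:220,230:338],(400,371))
cv2.imwrite('pics/m2.png',np.hstack([ws,c]))
print('wristpred',proj('wrist',[[515.7,-48.5,113],[515.7,-48.5,10]],par), 'side',proj('side',[[515.7,-48.5,113]]))
E
```

```text
5.15 [516.1 -48.2 184.5] [3.141 0.    1.874] 24.951919074272258 [-0.3  0.1 -1. ]
wristpred [[282.81327992 224.78121621]
 [282.65827837 197.53024707]] side [[279.19281399 175.38078917]]
```

View pics/m2.png

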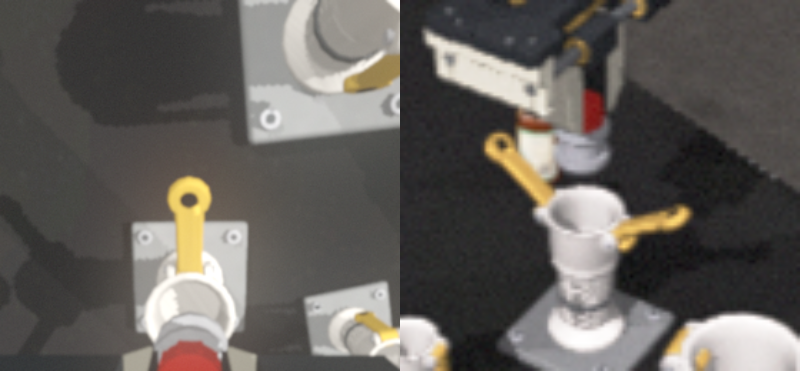

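In the left part (wrist view) the rim centre is at (190,305), in line with the knob at (190,350). In the right part (side view) the rim is at about (586,210) and the held plug's flange and collar are centred at about (582,150). I'll check this lateral offset closely.

```bash
python3 - <<'E'
from h import *
print(proj('side',[[516,-48.2,z] for z in(113,153,158,178)]).round(1))
print('px per mm', (proj('side',[[516,-47.2,113]])-proj('side',[[516,-48.2,113]])),(proj('side',[[517,-48.2,113]])-proj('side',[[516,-48.2,113]])))
s=cv2.imread('pics/s2_raw.png')
cv2.imwrite('pics/s2c.png',cv2.resize(s[135:200,245:325],(800,650)[:2] if 0 else (736,598),interpolation=cv2.INTER_CUBIC))
E
```

```text
[[279.2 175.5]
 [278.9 162. ]
 [278.9 160.2]
 [278.8 153.1]]
px per mm [[0.26459446 0.20232156]] [[-0.32623422  0.16993323]]
```

View pics/s2c.png

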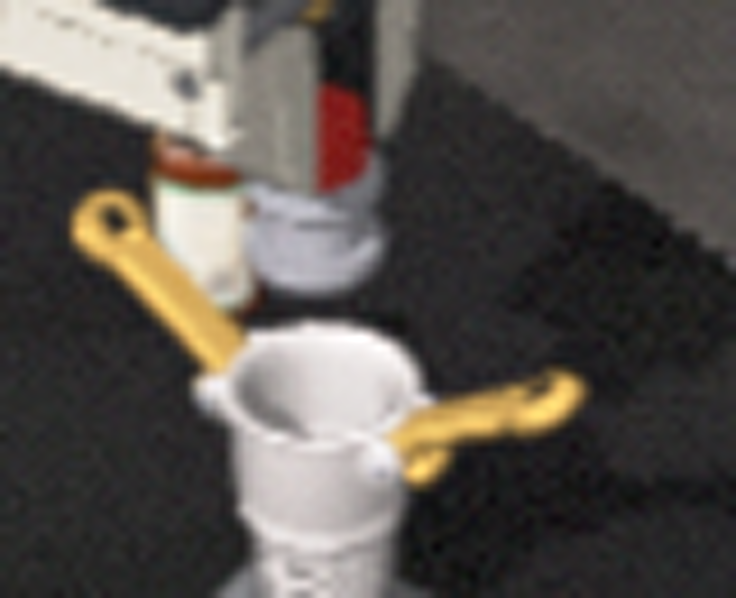

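```bash
python3 - <<'E'
from h import *
import pickle
par=pickle.load(open('w2.pkl','rb'))
c,s=np.cos(np.radians(17.4)),np.sin(np.radians(17.4)); ex=np.array([c,s,0]);ey=np.array([-s,c,0])
o=np.array([515.7,-48.5,0])
for n,q in dict(TL=o-45*ex+45*ey+[0,0,10],TR=o+45*ex+45*ey+[0,0,10],BL=o-45*ex-45*ey+[0,0,10],rimtop=o+26*ey+[0,0,113],riml=o-26*ex+[0,0,113],rimr=o+26*ex+[0,0,113]).items(): print(n,proj('wrist',q,par).round(1))
w=cv2.imread('pics/w2_raw.png'); cv2.imwrite('pics/w2c.png',cv2.resize(w[145:245,225:345],(720,600),interpolation=cv2.INTER_CUBIC))
E
```

```text
TL [[241.7 157.5]]
TR [[323.6 157.4]]
BL [[244.5 234.9]]
rimtop [[282.8 193.1]]
riml [[250.6 224.8]]
rimr [[315.1 224.8]]
```

View pics/w2c.png

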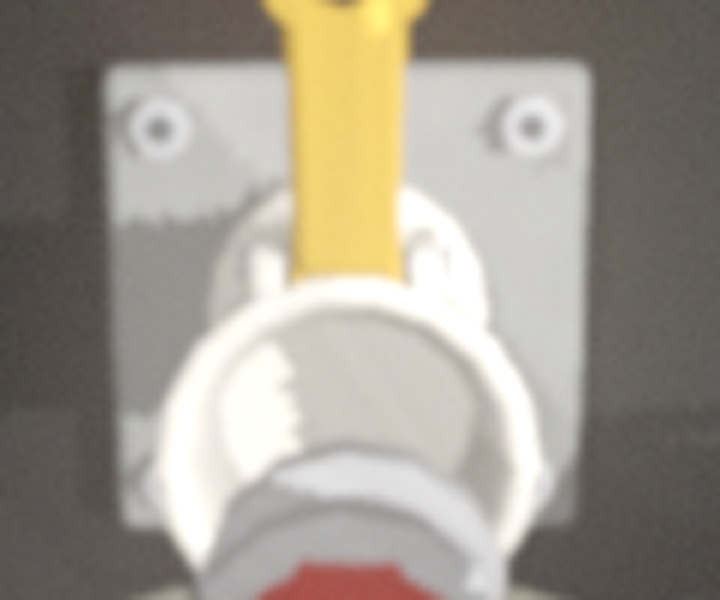

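```bash
python3 - <<'E'
from h import *
import pickle
par=pickle.load(open('w2.pkl','rb'))
c,s=np.cos(np.radians(17.4)),np.sin(np.radians(17.4)); ex=np.array([c,s,0]);ey=np.array([-s,c,0])
o=np.array([516.1,-48.2,0])
for n,(r,z) in dict(flangetop=(17,160.8),flangelow=(17,155.8),bot=(14.5,152.8),collarbot=(17,174.8),collartop=(17,180.8),knobtop=(13,196.8)).items():
    q=proj('wrist',[o+r*ey+[0,0,z],o-r*ex+[0,0,z],o+r*ex+[0,0,z]],par); print(n,((q-[225,145]+.5)*6-.5).round(0).tolist())
E
```

```text
flangetop [[355.0, 463.0], [198.0, 613.0], [511.0, 612.0]]
flangelow [[354.0, 449.0], [201.0, 596.0], [507.0, 596.0]]
bot [[354.0, 463.0], [226.0, 586.0], [483.0, 586.0]]
collarbot [[355.0, 504.0], [187.0, 664.0], [523.0, 664.0]]
collartop [[356.0, 524.0], [181.0, 689.0], [529.0, 688.0]]
knobtop [[356.0, 627.0], [210.0, 763.0], [502.0, 763.0]]
```

Request:
step_arm:
  deltas: [-0.6, 2.2, -10, 0, 15, 0, 0, -15, 0, 15, 0, 0, -10, 0, 15, 0, 0, -5, 0, 15, 0, 0, -3, 0, 15, 0, 0, -3, 0, 15, 0, 0, -3, 0, 15, 0, 0, -3, 0, 15, 0, 0, -2, 0, 15, 0, 0, 0, 0, 15]

```text
time: 6.55
tool_pos: [515.4, -46.1, 130.1]
tcp_rot: [-3.141, -0.0, 1.874]
contact_force: [0.2, 0.5, -1.9]
grip_width: 24.9
finger_force: 30.0
```

Request:
step_arm:
  deltas: [0, 0, -2, 0, 15, 0, 0, -2, 0, 15, 0, 0, -2, 0, 15, 0, 0, -1.5, 0, 15, 0, 0, -1, 0, 15, 0, 0, -1, 0, 15, 0, 0, -0.5, 0, 15, 0, 0, 0, 0, 15, 0, 0, 0, 0, 15, 0, 0, 0, 0, 15]

```text
time: 7.8
tool_pos: [515.5, -46.1, 120.3]
tcp_rot: [3.141, 0.0, 1.874]
contact_force: [0.9, -0.0, -1.1]
grip_width: 25.0
finger_force: 30.0
```

Request:
step_arm:
  deltas: [0, 0, 0, 0, 30, 0, 0, 0, 0, 40, 0, 0, 0, 0, 50, 0, 0, 10, 0, 60, 0, 0, 30, 0, 91, 0, 0, 40, -10, 91, 0, 0, 20, -10, 91, 0, 0, 0, -10, 91, 0, 0, 0, -10, 91, 0, 0, 0, -10, 91]

```text
time: 9.05
tool_pos: [515.5, -46.1, 221.1]
tcp_rot: [3.141, -0.0, 0.995]
contact_force: [-0.0, -0.1, -0.6]
grip_width: 90.9
finger_force: 0.0
```

Request:
step_arm:
  deltas: [0, 0, 0, -10, 91, 0, 0, 0, -10, 91, 0, 0, 0, -10, 91, 0, 0, 0, -10, 91, 0, 0, 0, 0, 91, 0, 0, 0, 0, 91, 0, 0, 0, 0, 91, 0, 0, 0, 0, 91, 0, 0, 0, 0, 91, 0, 0, 0, 0, 91]

```text
time: 10.3
tool_pos: [515.4, -46.1, 220.2]
tcp_rot: [3.142, 0.0, 0.303]
contact_force: [-0.5, 0.1, 0.2]
grip_width: 90.8
finger_force: 0.0
```

```bash
python3 - <<'E'
from h import *
import pickle
o=get_obs(); print(o['time'],o['tool_pos'].round(1),o['tcp_rot'].round(3),o['grip_width'],o['contact_force'].round(1))
par=P('wrist'); w=capture('wrist')[:,:,::-1]; s=capture('side')[:,:,::-1]
cv2.imwrite('pics/w3_raw.png',w);cv2.imwrite('pics/s3_raw.png',s)
ws=cv2.resize(w,(400,300)); c=cv2.resize(s[125:215,225:345],(400,300),interpolation=cv2.INTER_CUBIC)
cv2.imwrite('pics/m3.png',np.vstack([np.hstack([ws,c])]))
sc=400/120
for z in(113,116.5,132.5): print(z,((proj('side',[515.2,-46.2,z])-[225,125])*sc+[400,0]).round())
E
```

```text
10.3 [515.4 -46.1 220.2] [3.142 0.    0.303] 90.78704439492056 [-0.5  0.1  0.2]
113 [[583. 169.]]
116.5 [[583. 165.]]
132.5 [[583. 148.]]
```

View pics/m3.png

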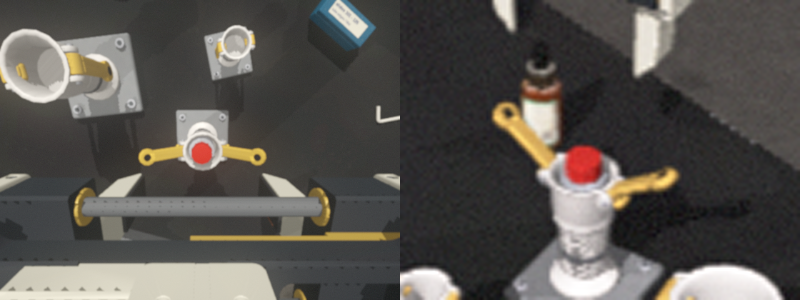

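The plug is in the cup, with the knob top at (583,150) against 148 predicted for fully home. Both arms are still raised and the gripper now lines up with them. Next I press both arms down together with the open fingers.

Request:
step_arm:
  deltas: [0, 0, -25, 0, 91.8, 0, 0, -30, 0, 91.8, 0, 0, -20, 0, 91.8, 0, 0, -8, 0, 91.8, 0, 0, -6, 0, 91.8, 0, 0, -6, 0, 91.8, 0, 0, -6, 0, 91.8, 0, 0, -6, 0, 91.8, 0, 0, -6, 0, 91.8, 0, 0, 0, 0, 91.8]

```text
time: 11.65
tool_pos: [516.9, -46.4, 108.4]
tcp_rot: [3.14, -0.003, 0.303]
contact_force: [2.0, 0.3, 3.4]
grip_width: 91.9
finger_force: 1.5
```

```bash
python3 - <<'E'
from h import *
o=get_obs(); print(o['tool_pos'].round(1),o['grip_width'],o['contact_force'].round(1),o['moment'].round(2))
s=capture('side')[:,:,::-1]; cv2.imwrite('pics/s4_raw.png',s)
cv2.imwrite('pics/s4.png',cv2.resize(s[120:220,215:355],(700,500),interpolation=cv2.INTER_CUBIC))
E
```

```text
[516.9 -46.4 108.4] 91.85398255118571 [2.  0.3 3.4] [-0.11 -0.15 -0.01]
```

View pics/s4.png

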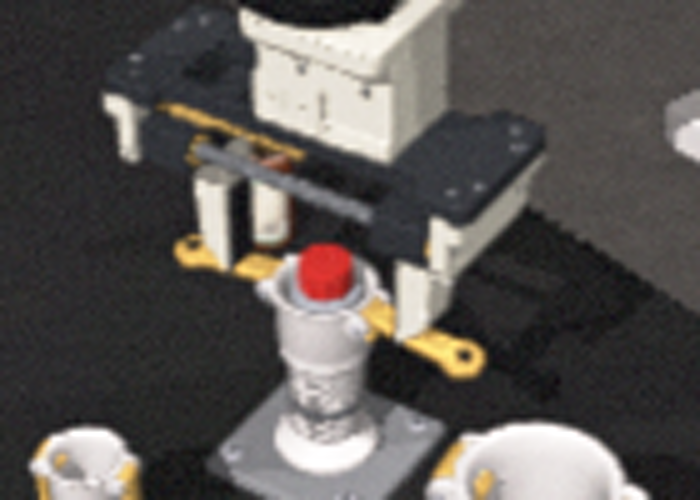

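Both arms are about level and moving evenly, with tips at (193,250) and (463,357). The plug is still seated. I continue down, keeping the gripper body clear of the knob.

Request:
step_arm:
  deltas: [0, 0, -4, 0, 91.8, 0, 0, -4, 0, 91.8, 0, 0, -4, 0, 91.8, 0, 0, -4, 0, 91.8, 0, 0, -4, 0, 91.8, 0, 0, -4, 0, 91.8, 0, 0, -4, 0, 91.8, 0, 0, -3, 0, 91.8, 0, 0, -2, 0, 91.8, 0, 0, 0, 0, 91.8]

```text
time: 12.95
tool_pos: [515.3, -46.0, 74.0]
tcp_rot: [-3.141, 0.0, 0.303]
contact_force: [0.7, -1.3, 0.9]
grip_width: 91.9
finger_force: 1.1
```

Now squeeze gradually, so both arms fold in together.

Request:
step_arm:
  deltas: [0, 0, 0, 0, 88, 0, 0, 0, 0, 84, 0, 0, 0, 0, 80, 0, 0, 0, 0, 76, 0, 0, 0, 0, 73, 0, 0, 0, 0, 70, 0, 0, 0, 0, 68, 0, 0, 0, 0, 66, 0, 0, 0, 0, 66, 0, 0, 0, 0, 66]

```text
time: 14.2
tool_pos: [515.3, -46.1, 74.1]
tcp_rot: [-3.142, 0.0, 0.303]
contact_force: [-0.2, -1.2, -4.3]
grip_width: 66.0
finger_force: 2.8
```

```bash
python3 - <<'E'
from h import *
o=get_obs(); print(o['time'],o['tool_pos'].round(1),o['grip_width'],o['finger_force'],o['contact_force'].round(1),o['moment'].round(2))
E
```

```text
14.2 [515.3 -46.1  74.1] 65.95050505875025 2.8478602843824774 [-0.2 -1.2 -4.3] [-0.08  0.31  0.01]
```

Request:
step_arm:
  deltas: [0, 0, 0, 0, 65, 0, 0, 0, 0, 64, 0, 0, 0, 0, 63.5, 0, 0, 0, 0, 63, 0, 0, 0, 0, 63, 0, 0, 0, 0, 63, 0, 0, 0, 0, 63, 0, 0, 0, 0, 63, 0, 0, 0, 0, 63, 0, 0, 0, 0, 63]

```text
time: 15.45
tool_pos: [515.6, -47.0, 74.1]
tcp_rot: [3.14, 0.0, 0.303]
contact_force: [0.7, -4.4, -7.3]
grip_width: 63.3
finger_force: 30.0
```

The arms are closed to 63.3 mm across at full grip, so both are flat. Open and retreat.

Request:
step_arm:
  deltas: [0, 0, 0, 0, 75, 0, 0, 0, 0, 85, 0, 0, 0, 0, 91.8, 0, 0, 0, 0, 91.8, 0, 0, 10, 0, 91.8, 0, 0, 25, 0, 91.8, 0, 0, 40, 0, 91.8, 0, 0, 40, 0, 91.8, 0, 0, 30, 0, 91.8, 0, 0, 0, 0, 91.8]

```text
time: 16.7
tool_pos: [516.7, -46.3, 222.3]
tcp_rot: [3.138, -0.005, 0.303]
contact_force: [0.5, -0.2, -0.7]
grip_width: 92.1
finger_force: 0.0
```

```bash
python3 - <<'E'
from h import *
o=get_obs(); print(o['time'],o['tool_pos'].round(1),o['grip_width'],o['contact_force'].round(1))
w=capture('wrist')[:,:,::-1]; s=capture('side')[:,:,::-1]
cv2.imwrite('pics/m5.png',np.hstack([cv2.resize(w,(400,300)),cv2.resize(s[125:215,225:345],(400,300),interpolation=cv2.INTER_CUBIC)]))
E
```

```text
16.7 [516.7 -46.3 222.3] 92.12690920195142 [ 0.5 -0.2 -0.7]
```

View pics/m5.png

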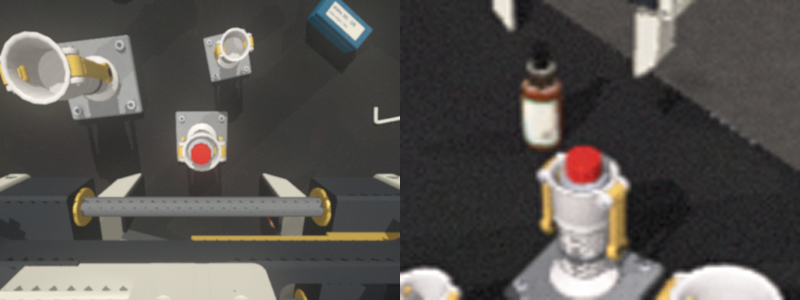

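In the right part both arms hang flat at (545,200) and (618,218). The plug is upright and home with its knob at (583,163), the bottle has not moved, and the gripper is clear of everything.

```bash
python3 -c "
from plant import *
print(close_job())"
```

```text
the job is handed in; nothing more can be done
None
```

The plug sits home in the medium coupler, both cam arms are folded flat together, none of the bystanders was touched, and the job was handed in at about 17 s; no verdict came back.

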